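# Set an arbor from the crate in the truing stand

### The arm

A 6-joint arm with a two-finger parallel gripper is mounted at the origin on the work surface. World frame = base frame: x ahead of the robot, y to its left, z up, the work surface at z = 0. Lengths are in m, angles in rad, forces in N, time in s.
With the tool pointing down it reaches from about 0.4 to 0.825 m from the base axis. Payload 7 kg.
Tool frame: the origin (TCP) lies on the centre line of the jaws, within the pads' length; the fingertips stand 17 mm ahead of it and the grasp point (between the pads) lies 2 mm behind it (manip.tip_extent is the distance from the TCP to the fingertips, in m); z points along the fingers, y is the line along which they close (so a half turn about z gives the same grasp; the last joint's range is limited). The gripper opens to 88 mm and grips with 3 to 60 N. Pads are 19 mm wide; open, the fingers measure 130 mm over their backs; the gripper's body (78 mm by 193 mm) begins 47 mm behind the grasp point.
Start: joints at [-0.819, 0.359, 0.012, 0, -1.224, -0.288], TCP at [0.302, -0.604, 0.244] pointing down, gripper open.
Joint ranges: [-3.07, 3.07], [-1.43, 2.12], [-1.02, 1.25], [-3.03, 1.67], [-3.05, -0], [-3.03, 3.03]. Speed limits (rad/s): [2.39, 2.39, 3.01, 3.14, 3.14, 3.14].

### API

Orientations are given as [roll, pitch, yaw] about the fixed x, y, z axes, in that order (R = Rz(yaw) Ry(pitch) Rx(roll)).
In Python, from rig import manip gives the robot as it stands. The module is installed in compiled form; this text tells all that it offers. Calls block until the motion is done:
- manip.movep(position, orientation): joint-space move of the TCP to a pose.
- manip.move_linear(position, speed=0.15, rotation=None, f_stop=None): straight line of the TCP; rotation=None keeps the orientation; speed is the mean speed in m/s. With f_stop (N) it stops when the force on the tool has changed by that much, and returns True; else False.
- manip.move_joints(angles): joint-space move.
- manip.set_gripper(opening, effort=None): finger opening in m; effort is the grip in N (None keeps the last); returns when the fingers have stopped.
- manip.pause(seconds).
- manip.ik(position, orientation): joint angles nearest the present ones, or None.
- manip.camera(name): name is "side" or "top" or "wrist"; returns a dict with "image" (420x560x3 uint8, red, green, blue), "range_z" (420x560 float32, m along the optical axis (not along the pixel's ray), 0 where there is no reading), "fx", "fy", "cx", "cy" (pixels), "rvec" (rotation vector, rad) and "tvec" (3), from world to camera coordinates, as OpenCV has them; the wrist camera has in their place "mount" (4x4, takes a point from camera to tool coordinates, whose origin is the TCP and whose axes are the flange's). Camera axes: x right, y down, z forward; pixel columns grow to the right and rows downward; lengths in m; the calibration is good to about 2 mm. A picture is of the moment at which its call begins: read the wrist's pose just before it.
A pose or a line that the arm cannot do raises manip.PlanningError and nothing moves.
- manip.finish_job(): hands the job in; it is judged then, once.
Readings, each from a call of its own:
- manip.read_time(): time.
- manip.read_joint_pos(): joint angles.
- manip.read_dq(): joint speeds.
- manip.read_tau(): joint torques, N m.
- manip.read_eef_pos(): TCP position.
- manip.read_tcp_rot(): TCP orientation.
- manip.read_contact_force(): force on the tool from outside, world axes, zero at the start.
- manip.read_ft_torque(): the same for the moment, N m.
- manip.read_width(): finger opening in m.
- manip.read_gripper_force(): force on a finger pad.
Only numpy, scipy, OpenCV 4.12 (cv2) and the standard library are available. Lean on these libraries where they do the work, as an engineer would, in place of code of your own. Each camera call takes 0.05 s, during which the arm holds its last target. There are 200 camera calls.

### The job

Set up the long steel arbor that has a nut near each end and a bare shaft between them: first take off the grey dressing stone that lies on it in the crate and lay it flat along the cork-topped wooden rest, wholly on it. Then lift the arbor out of the crate and lay it in the two V rests of the green truing stand, let go of it, and slide the tailstock up until it holds the arbor tight against the headstock. Leave the other parts in the crate and do not disturb the goblet or the tumbler.

Things in the scene. Friction and masses are not known exactly. Their poses are not given: they have to be found in the camera images.
- arbor: The arbor to set up: steel shaft 14 mm in diameter, 148 mm long, with two hexagon nuts (30 mm across flats, 14 mm thick), lying on nut flats, axis 15 mm above the crate floor. The nuts span 50 to 64 mm from the middle, one on each side: 100 mm of bare shaft between them, 10 mm of shaft beyond each. About 0.3 kg. Origin at the middle of the shaft on its axis; the shaft runs along its y axis.
- stone: Grey rectangular dressing stone, 24 x 150 x 16 mm (its x, y, z), about 0.13 kg. Starts lying lengthwise on top of the arbor's two nuts, loose. Origin at the centre of its underside.
- short_arbor: Another arbor, to be left in the crate: same 14 mm shaft but only 96 mm long, with two hexagon nuts (30 mm across flats, 14 mm thick), lying on nut flats, axis 15 mm above the crate floor. Nuts centred 31 mm either side of the middle. Origin mid-shaft on the axis, shaft along y.
- odd_arbor: Another arbor, to be left in the crate: shaft 14 mm in diameter, 148 mm long like the wanted one, but one nut sits at the middle and the other 57 mm towards +y. Two hexagon nuts (30 mm across flats, 14 mm thick), lying on nut flats, axis 15 mm above the crate floor. Origin mid-shaft on the axis, shaft along y.
- wedge: Rectangular pale wooden slip, 24 x 90 x 16 mm (x, y, z), lying loose on top of the short arbor's nuts; leave in the crate. Origin at the centre of its underside.
- flange0: Loose brass flange, 28 mm in diameter, 14 mm high, on the crate floor; leave in the crate. Origin at the centre of its underside.
- flange1: A second brass flange like flange0; leave in the crate. Origin at the centre of its underside.
- flange2: Another brass flange like flange0; leave in the crate. Origin at the centre of its underside.
- flange3: Another brass flange like flange0; leave in the crate. Origin at the centre of its underside.
- crate: Fixed open wooden crate, outside 240 x 256 x 52 mm (x, y, z), walls and floor 8 mm thick. Origin at the centre of its underside, on the bench. The three arbors lie side by side in it in any order, about 64 mm apart along its x, shafts roughly along its y.
- rest: Fixed wooden block with a cork top, 190 x 70 x 50 mm (x, y, z): the rest for the stone, which lies lengthwise along the block's x. Origin at the centre of its underside, on the bench; the top is 50 mm higher.
- stand: Fixed green truing stand. Base 100 mm wide, 20 high, y = -205 to 145 in its frame. 45-degree V rests, 8 mm thick, at y = -30 and 30 (52 mm clear between; mouth 35 mm wide, 73 high); an arbor lies in them along y, axis 65 mm above the bench. Headstock: steel face, 28 mm across, at y = 74; block behind it 70 wide, y 80 to 140, 95 high. Origin on the bench midway between the rests.
- v_mid (a point): Point on the stand midway between the two V rests, on the axis of an arbor lying in them, 65 mm above the bench; axes as the stand's. With the arbor against the headstock its middle is at this point.
- tailstock (a joint): Tailstock position along the stand's +y (m): 0 fully back, grows towards the headstock, limit 0.075. Its pressing face is at y = -134 mm + joint in the stand's frame, so it reads 0.060 when the arbor is tight against the headstock. Stays where left; friction about 2.5 N. A pushed arbor slides along in the V rests (3 N at most).
- tail_grip (a point): Top centre of the square steel grip post on the tailstock: 24 x 24 mm, standing 36 mm up from the tailstock block (its foot 80 mm, its top 116 mm above the bench), sides parallel to the stand's x and y. The block is 56 mm (x) by 50 mm (y).
- goblet: Clear stemmed goblet, 145 mm high, bowl 68 mm and foot 64 mm in diameter, standing on the bench beyond the stand and the rest. Origin at the centre of its foot's underside.
- tumbler: Green glass tumbler, 68 mm in diameter, 85 mm high, standing on the bench beyond the rest and the crate. Origin at the centre of its underside.
Mind the look-alikes: they are no part of the job. Leave any purple look-alike of the stone alone.

How it is judged:
On the way, in this order (a step that is already met when the one before it is completed fails the run):
1. the stone lies flat along the wooden rest, let go (x of stone in the frame of rest between -0.03 and 0.03 m and y of stone in the frame of rest between -0.025 and 0.025 m and z of stone in the frame of rest between 0.045 and 0.055 m and angle between stone's own z axis and vertical below 0.08 rad and angle between the y axis of stone and the x axis of rest, either way round below 0.2 rad and contact force between the fingers and stone below 0.3 N), for 0.2 s.
2. the arbor lies in both V rests, let go, while the tailstock is not yet home (x of arbor in the frame of v_mid between -0.004 and 0.004 m and z of arbor in the frame of v_mid between -0.004 and 0.004 m and angle between the y axis of arbor and the y axis of stand, either way round below 0.07 rad and contact force between the fingers and arbor below 0.3 N and value of joint tailstock below 0.057 m), for 0.2 s.
At the end, for the whole second after the job is handed in: Stone flat on the rest (within 30 mm along, 25 mm across, 0.2 rad); arbor in both V rests (axis within 4 mm and 0.07 rad), its middle within 3 mm of v_mid along the stand (against the headstock), tailstock joint above 0.057; all let go and at rest (all of step 1 and x of arbor in the frame of v_mid between -0.004 and 0.004 m and z of arbor in the frame of v_mid between -0.004 and 0.004 m and angle between the y axis of arbor and the y axis of stand, either way round below 0.07 rad and contact force between the fingers and arbor below 0.3 N and y of arbor in the frame of v_mid between -0.003 and 0.003 m and value of joint tailstock above 0.057 m and linear speed of each of arbor, stone below 0.01 m/s and velocity of joint tailstock between -0.005 and 0.005 m/s); the robot touches nothing.
It fails at once if another part is lifted out of the crate (height (world z) of any of short_arbor, odd_arbor above 0.075 m or height (world z) of wedge above 0.09 m or height (world z) of any of flange0, flange1, flange2, flange3 above 0.07 m).
It fails at once if the goblet is knocked over or shoved (30 mm) (angle between goblet's own z axis and vertical above 0.5 rad or distance of goblet from where it was at the start of the episode above 0.03 m).
It fails at once if the tumbler is knocked over or shoved (30 mm) (angle between tumbler's own z axis and vertical above 0.5 rad or distance of tumbler from where it was at the start of the episode above 0.03 m).
It also fails if it takes over 72 s, if anything falls off the work surface, if the arm or the gripper's body presses on something with over 40 N, if the wrist force passes 120 N, or if a joint passes its speed limit or range.

## Working session

There is one attempt and no reset: what is moved stays moved. The work goes in short steps, each a Python script; the robot and the scene stay as the last script left them, time stands still between calls to the robot, and variables do not carry over. Pictures are saved under pics/ and viewed, at most 10 in all, crops included, and the job is handed in when it is done.

```bash
mkdir -p pics; python3 - <<'E'
from rig import manip
import cv2,numpy as np
for n in("top","side"):
    c=manip.camera(n); cv2.imwrite(f"pics/{n}0.png",c["image"][:,:,::-1]); np.savez(f"{n}0.npz",**c)
    print(n,c["fx"],c["fy"],c["cx"],c["cy"],c["rvec"],c["tvec"],(c["range_z"]>0).mean())
print(manip.read_time(),manip.read_tcp_rot(),manip.tip_extent)
E
```

```text
top 503.3404760678697 503.3404760678697 283.32454182886596 204.1626317679397 [ 2.16255122 -2.06577669  0.21649113] [0.02298263 0.51417613 1.43669723] 0.9957440476190477
side 518.5745417297087 518.5745417297087 273.480398393933 208.90085542818716 [ 1.03384524 -2.46730796  0.97765582] [0.37533191 0.2978311  1.14605161] 0.9960416666666667
0.1 [ 3.14007817e+00 -1.44571486e-04 -2.67790558e+00] 0.017
```

View pics/top0.png

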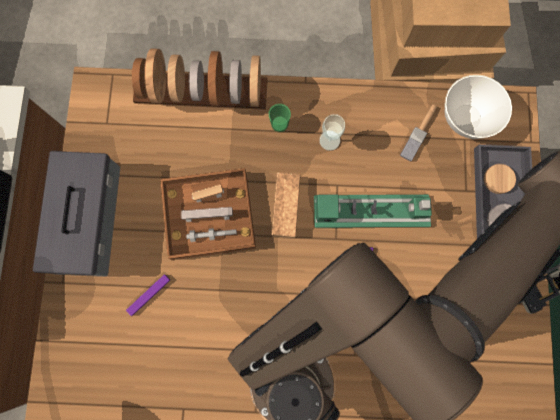

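View pics/side0.png

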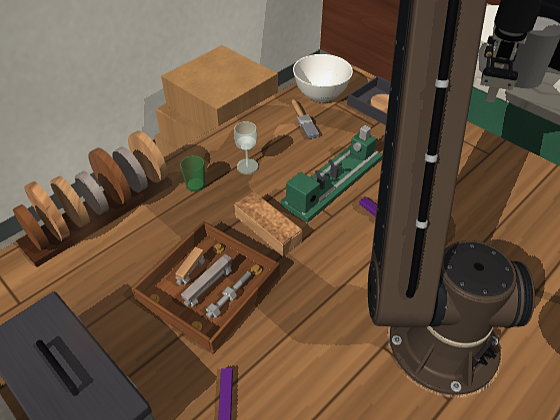

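The top view shows the crate at about (208,213). In it, the wedge and short arbor are at (207,192), the stone on the arbor at (207,213), and the odd arbor at (212,235). The cork rest is at (286,205). The green stand runs from (315,211) to (432,211), with the headstock at the left end and the tailstock at the right. The goblet foot is near (330,145) and the tumbler near (280,118). The side view agrees.

```bash
cat > h.py <<'E'
import cv2,numpy as np
def cloud(c):
    z=c["range_z"].astype(float); v,u=np.mgrid[:z.shape[0],:z.shape[1]]
    P=np.stack([(u-c["cx"])/c["fx"]*z,(v-c["cy"])/c["fy"]*z,z],-1)
    R=cv2.Rodrigues(np.asarray(c["rvec"],float))[0]
    return (P-np.asarray(c["tvec"]).ravel())@R     # R^T(P-t)
def ray(c,uv,h):
    R=cv2.Rodrigues(np.asarray(c["rvec"],float))[0]; C=-R.T@np.asarray(c["tvec"]).ravel()
    uv=np.atleast_2d(uv).astype(float)
    d=np.c_[(uv[:,0]-c["cx"])/c["fx"],(uv[:,1]-c["cy"])/c["fy"],np.ones(len(uv))]@R
    return C+d*((h-C[2])/d[:,2])[:,None]
def rect(p): # centre, long, short, angle of long axis (rad, mod pi)
    (x,y),(w,h),a=cv2.minAreaRect(np.float32(p[:,:2]*1000))
    if w<h: w,h,a=h,w,a+90
    return np.round([x/1000,y/1000,w/1000,h/1000],4),round(float(np.radians((a+90)%180-90)),4)
E
python3 - <<'E'
from h import *
c=dict(np.load("top0.npz")); P=cloud(c); im=c["image"]; hsv=cv2.cvtColor(im,cv2.COLOR_RGB2HSV)
v,u=np.mgrid[:420,:560]
def box(a,b,d,e): return (u>=a)&(u<b)&(v>=d)&(v<e)
def show(n,m):
    nn,l,s,_=cv2.connectedComponentsWithStats(m.astype(np.uint8)); m=l==1+np.argmax(s[1:,4])
    print(n,m.sum(),rect(P[m]),"z",np.round(np.median(P[m][:,2]),4))
Z=P[...,2]
print("bench z",np.median(Z[box(190,260,280,340)]))
show("crate rim",box(150,262,160,265)&(Z>.04)&(Z<.065)&(hsv[...,1]>90))
show("rest",box(262,305,160,250)&(Z>.042)&(Z<.06))
show("stone",box(175,240,203,222)&(Z>.046)&(hsv[...,1]<70))
show("greenbase",box(300,450,180,240)&(Z>.012)&(hsv[...,0]>60)&(hsv[...,0]<95)&(hsv[...,1]>80))
show("headblock",box(300,360,180,240)&(Z>.085)&(Z<.105))
show("tail block",box(390,450,180,240)&(Z>.072)&(Z<.09))
show("post",box(390,450,180,240)&(Z>.108)&(Z<.125))
show("goblet",box(310,350,105,160)&(Z>.09)&(Z<.2))
show("tumbler",box(265,295,95,140)&(Z>.03)&(Z<.12))
show("wedge",box(180,235,180,203)&(Z>.047)&(hsv[...,0]<20))
cr=cv2.resize(im[170:260,155:445],None,fx=2.75,fy=2.75,interpolation=cv2.INTER_CUBIC)
cv2.imwrite("pics/crop1.png",cr[:,:,::-1])
E
```

```text
bench z -0.0008298166503410407
crate rim 993 (array([0.4784, 0.2712, 0.2564, 0.2417]), -1.3876) z 0.0498
rest 1436 (array([0.5147, 0.0389, 0.1901, 0.0698]), -0.0346) z 0.049
stone 416 (array([0.385 , 0.1596, 0.4029, 0.1182]), 0.8875) z 0.0526
greenbase 2302 (array([ 0.4586, -0.1322,  0.5511,  0.2433]), -1.0271) z 0.0216
headblock 496 (array([ 0.5038, -0.0826,  0.0688,  0.0586]), 0.0334) z 0.0938
tail block 238 (array([ 0.5178, -0.3527,  0.0611,  0.0553]), -1.4415) z 0.079
post 74 (array([ 0.519 , -0.3578,  0.0251,  0.0239]), -1.4897) z 0.1146
goblet 344 (array([ 0.7328, -0.0872,  0.0669,  0.0638]), 0.0592) z 0.1233
tumbler 322 (array([0.7813, 0.0705, 0.0672, 0.0652]), -0.7385) z 0.0676
wedge 238 (array([0.3997, 0.1506, 0.426 , 0.0881]), 0.7334) z 0.0525
```

View pics/crop1.png

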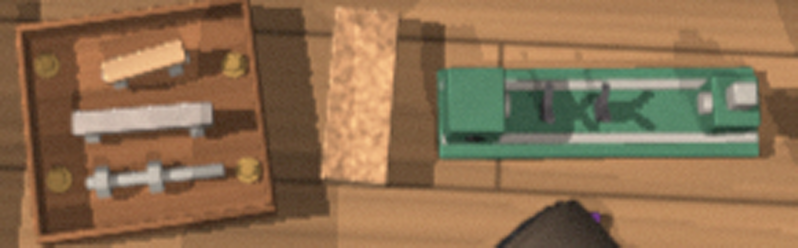

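The crop shows the grey stone on the middle arbor, spanning roughly (75,120) to (212,113). The wedge is above it and the odd arbor below. The V rests are at (548,100) and (605,100), and the post is at (740,95). Next I'll redo the fits that were hit by zero-depth pixels.

```bash
python3 - <<'E'
from h import *
from rig import manip
c=dict(np.load("top0.npz")); P=cloud(c); im=c["image"]; hsv=cv2.cvtColor(im,cv2.COLOR_RGB2HSV)
v,u=np.mgrid[:420,:560]; Z=np.where(c["range_z"]>0,P[...,2],-1)
def box(a,b,d,e): return (u>=a)&(u<b)&(v>=d)&(v<e)
def show(n,m):
    m=cv2.morphologyEx(m.astype(np.uint8),cv2.MORPH_OPEN,np.ones((2,2)))
    nn,l,s,_=cv2.connectedComponentsWithStats(m); m=l==1+np.argmax(s[1:,4])
    print(n,m.sum(),rect(P[m]),"z",np.round(np.median(P[m][:,2]),4))
show("stone",box(176,238,200,225)&(Z>.044)&(Z<.07))
show("wedge",box(180,235,180,203)&(Z>.044)&(Z<.07))
show("odd nuts/shaft",box(180,245,224,246)&(Z>.022)&(Z<.046)&(hsv[...,1]<90))
show("base",box(300,450,180,240)&(Z>.012)&(Z<.13))
show("vrests",box(335,390,195,220)&(Z>.05)&(Z<.08))
for i in(0,1):
    m=box(*((345,362) if i==0 else (365,385)),195,220)&(Z>.045)&(Z<.08); print("V",i,m.sum(),P[m][:,:2].mean(0))
for p in ([.4784,.2712,.2],[.515,.039,.2],[.51,-.195,.2],[.52,-.33,.2]):
    for y in (0,1.57,-1.57,3.14): 
        q=manip.ik(p,[np.pi,0,y]); print(p,y,None if q is None else np.round(q,2))
E
```

```text
stone 426 (array([0.3862, 0.1571, 0.4004, 0.1234]), 0.888) z 0.0518
wedge 252 (array([0.3702, 0.1809, 0.4127, 0.0921]), 0.5055) z 0.0516
odd nuts/shaft 269 (array([0.3506, 0.1563, 0.3458, 0.1037]), 0.9867) z 0.0285
base 3760 (array([ 0.4596, -0.1407,  0.5635,  0.2437]), -1.0406) z 0.0217
vrests 50 (array([ 0.3677, -0.1081,  0.4295,  0.0322]), -0.6881) z 0.0611
V 0 44 [ 0.50959902 -0.16150508]
V 1 51 [ 0.51342339 -0.22157528]
[0.4784, 0.2712, 0.2] 0 [ 0.87  0.19 -0.33  0.   -1.05  0.7 ]
[0.4784, 0.2712, 0.2] 1.57 [ 0.87  0.19 -0.33  0.   -1.05  2.27]
[0.4784, 0.2712, 0.2] -1.57 [ 0.87  0.19 -0.33  0.   -1.05 -0.87]
[0.4784, 0.2712, 0.2] 3.14 [ 0.87  0.19 -0.33 -0.   -1.05 -2.44]
[0.515, 0.039, 0.2] 0 [ 0.46  0.13 -0.4   0.   -1.04  1.11]
[0.515, 0.039, 0.2] 1.57 [ 0.46  0.13 -0.4   0.   -1.04  2.68]
[0.515, 0.039, 0.2] -1.57 [ 0.46  0.13 -0.4   0.   -1.04 -0.46]
[0.515, 0.039, 0.2] 3.14 [ 0.46  0.13 -0.4  -0.   -1.04 -2.03]
[0.51, -0.195, 0.2] 0 [-0.01  0.18 -0.34  0.   -1.05  1.58]
[0.51, -0.195, 0.2] 1.57 None
[0.51, -0.195, 0.2] -1.57 [-0.01  0.18 -0.34  0.   -1.05  0.01]
[0.51, -0.195, 0.2] 3.14 [-0.01  0.18 -0.34 -0.   -1.05 -1.57]
[0.52, -0.33, 0.2] 0 [-0.25  0.29 -0.19  0.   -1.09  1.82]
[0.52, -0.33, 0.2] 1.57 [-0.25  0.29 -0.19  0.   -1.09 -2.89]
[0.52, -0.33, 0.2] -1.57 [-0.25  0.29 -0.19  0.   -1.09  0.25]
[0.52, -0.33, 0.2] 3.14 [-0.25  0.29 -0.19 -0.   -1.09 -1.32]
```

```bash
python3 - <<'E'
from h import *
c=dict(np.load("top0.npz")); P=cloud(c); im=c["image"]; hsv=cv2.cvtColor(im,cv2.COLOR_RGB2HSV)
v,u=np.mgrid[:420,:560]; Z=np.where(c["range_z"]>0,P[...,2],-1)
def box(a,b,d,e): return (u>=a)&(u<b)&(v>=d)&(v<e)
def show(n,m):
    m0=m; m=cv2.morphologyEx(m.astype(np.uint8),cv2.MORPH_OPEN,np.ones((3,3)))
    nn,l,s,_=cv2.connectedComponentsWithStats(m); m=(l==1+np.argmax(s[1:,4]))&m0
    print(n,m.sum(),rect(P[m]),"z",np.round(np.median(P[m][:,2]),4))
show("stone",box(176,238,200,225)&(Z>.044)&(Z<.07))
show("wedge",box(180,235,180,203)&(Z>.044)&(Z<.07))
show("base",box(300,450,180,240)&(Z>.012)&(Z<.03))
show("base+",box(300,450,180,240)&(Z>.012)&(Z<.13))
E
```

```text
stone 415 (array([0.476 , 0.2719, 0.1504, 0.0259]), -1.4531) z 0.0525
wedge 248 (array([0.5381, 0.2749, 0.0901, 0.0251]), -1.2566) z 0.0524
base 2514 (array([ 0.5118, -0.2225,  0.3479,  0.1003]), -1.519) z 0.0199
base+ 3745 (array([ 0.5116, -0.2217,  0.3496,  0.1004]), -1.5201) z 0.0219
```

```bash
cat > a.py <<'E'
from rig import manip
import numpy as np
def R(yaw): return [np.pi,0,yaw]
def at(x,y,z,yaw,sp=None,f=None):
    if sp is None: return manip.movep([x,y,z],R(yaw))
    return manip.move_linear([x,y,z],speed=sp,f_stop=f)
E
python3 - <<'E'
from a import *
x,y,w=.476,.2719,-1.4531
at(x,y,.20,w); manip.set_gripper(.042,30)
print(at(x,y,.057,w,.15,12), manip.read_eef_pos())
manip.set_gripper(0.0,30); print("w",manip.read_width(),manip.read_gripper_force())
at(x,y,.16,w,.15); print("w",manip.read_width(),manip.read_gripper_force())
at(.5147,.0389,.16,-.0346)
print(at(.5147,.0389,.0685,-.0346,.08,4), manip.read_eef_pos(),manip.read_time())
manip.set_gripper(.04); at(.5147,.0389,.16,-.0346,.2)
at(.465,.272,.25,w)
p,r=manip.read_eef_pos(),manip.read_tcp_rot(); c=manip.camera("wrist"); t=manip.camera("top")
import cv2; np.savez("w1.npz",p=p,r=r,**c); np.savez("top1.npz",**t); cv2.imwrite("pics/w1.png",c["image"][:,:,::-1])
print(manip.read_time())
from h import *
P=cloud(t); Z=np.where(t["range_z"]>0,P[...,2],-1); v,u=np.mgrid[:420,:560]
m=(u>262)&(u<308)&(v>160)&(v<250)&(Z>.058)&(Z<.08); print(m.sum(),rect(P[m]),np.median(P[m][:,2]))
E
```

```text
False [0.47646579 0.27234194 0.05774023]
w 0.023882363388471585 29.988759756088257
w 0.023560269622847244 29.98509854078293
True [0.51411137 0.03870123 0.06952027] 9.225
12.1083
403 (array([0.5199, 0.0453, 0.1669, 0.0425]), -0.0308) 0.06489442831870909
```

View pics/w1.png

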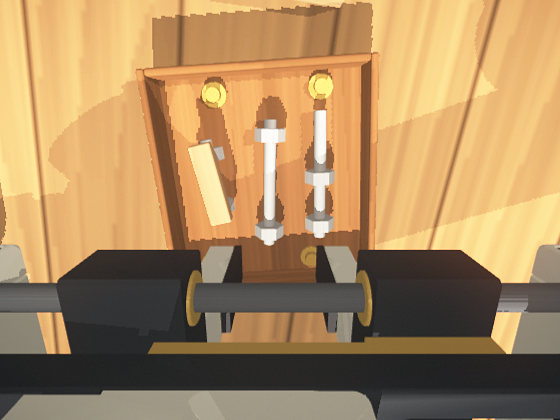

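The wrist view shows the wanted arbor in the middle with nuts at (270,131) and (269,233) and a bare shaft between them. The odd arbor is to the right at x≈319 and the wedge to the left. I'll locate the arbor from its nuts and check the stone.

```bash
python3 - <<'E'
from h import *
from scipy.spatial.transform import Rotation as Ro
d=dict(np.load("w1.npz")); z=d["range_z"].astype(float); v,u=np.mgrid[:420,:560]
C=np.stack([(u-d["cx"])/d["fx"]*z,(v-d["cy"])/d["fy"]*z,z],-1)
T=C@d["mount"][:3,:3].T+d["mount"][:3,3]; P=T@Ro.from_euler("xyz",d["r"]).as_matrix().T+d["p"]
Z=np.where(z>0,P[...,2],-1); hsv=cv2.cvtColor(d["image"],cv2.COLOR_RGB2HSV)
b=(u>245)&(u<295)&(v>115)&(v<248)
m=b&(Z>.026)&(Z<.045)&(hsv[...,1]<90); print("arbor>26mm",m.sum(),rect(P[m]))
for lo,hi in((115,150),(215,248)):
    n=m&(Z>.0345)&(v>lo)&(v<hi); print("nut",n.sum(),rect(P[n]),np.median(P[n][:,:],0))
s=m&(v>150)&(v<215); print("shaft",np.median(P[s],0),np.percentile(P[s][:,2],95),cv2.fitLine(np.float32(P[s][:,:2]),cv2.DIST_HUBER,0,.001,.001).ravel())
print("floor",np.median(Z[(u>225)&(u<250)&(v>120)&(v<200)]))
t=dict(np.load("top1.npz")); Q=cloud(t); Zt=np.where(t["range_z"]>0,Q[...,2],-1); h=cv2.cvtColor(t["image"],cv2.COLOR_RGB2HSV)
k=(u>262)&(u<308)&(v>160)&(v<250)&(Zt>.06)&(Zt<.075)&(h[...,1]<70); print("stone",k.sum(),rect(Q[k]))
E
```

```text
arbor>26mm 1690 (array([0.4755, 0.2773, 0.1468, 0.0316]), -1.4637)
nut 259 (array([0.4816, 0.2203, 0.0218, 0.0138]), 0.1067) [0.48186622 0.22042739 0.03743729]
nut 212 (array([0.4697, 0.3338, 0.0203, 0.0148]), 0.1058) [0.46969246 0.33351396 0.03734489]
shaft [0.47603512 0.2736597  0.02853113] 0.03029342271790943 [ 0.10341369 -0.99463844  0.47602203  0.2737279 ]
floor 0.007541128512151565
stone 348 (array([0.5119, 0.0365, 0.1509, 0.0229]), -0.0331)
```

The arbor's centre is at (0.4757, 0.277) with its axis at -1.464 rad, and the nut spacing of 114 mm matches. The stone is within 3 mm of the rest's centre. Now I'll move the arbor.

```bash
python3 - <<'E'
from a import *
import cv2
x,y,w=.4757,.277,-1.464
manip.set_gripper(.031,40); at(x,y,.12,w)
print(at(x,y,.0265,w,.08,10), manip.read_eef_pos())
if manip.read_eef_pos()[2]<.032:
    manip.set_gripper(0.0,40); print("w",manip.read_width(),manip.read_gripper_force())
    zg=manip.read_eef_pos()[2]
    at(x,y,.18,w,.12); print("w",manip.read_width(),manip.read_gripper_force(),zg)
    X,Y,W=.5111,-.198,-1.5195
    at(X,Y,.18,W)
    p,r=manip.read_eef_pos(),manip.read_tcp_rot(); c=manip.camera("wrist"); np.savez("w2.npz",p=p,r=r,**c); cv2.imwrite("pics/w2.png",c["image"][:,:,::-1])
    print(p,r,manip.read_time())
E
```

```text
False [0.47596492 0.27727739 0.02700604]
w 0.012788247779560934 40.0023490190506
w 0.012743446035991902 39.99695420265198 0.026768803896966238
[ 0.51148451 -0.1972792   0.17998432] [-3.14144496e+00  9.40756337e-05 -1.51864793e+00] 18.1417
```

View pics/w2.png

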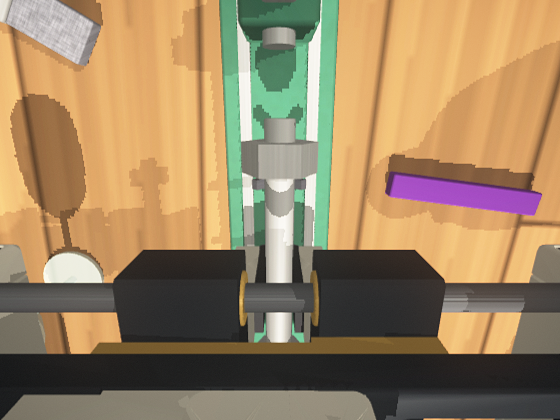

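The arbor is held level and in line with the tailstock face at (278,38). The goblet is off to the left at (72,270), clear of the gripper. Lowering it now.

```bash
python3 - <<'E'
from a import *
from h import *
X,Y,W=.5111,-.198,-1.5195
at(X,Y,.085,W,.12); print(at(X,Y,.0680,W,.04,5), manip.read_eef_pos(), manip.read_contact_force())
manip.set_gripper(.034); manip.pause(.3); at(X,Y,.18,W,.15)
at(.505,-.10,.26,W)
p,r=manip.read_eef_pos(),manip.read_tcp_rot(); c=manip.camera("wrist"); t=manip.camera("top"); np.savez("w3.npz",p=p,r=r,**c); np.savez("top3.npz",**t)
cv2.imwrite("pics/w3.png",c["image"][:,:,::-1]); print(manip.read_time())
P=cloud(t); Z=np.where(t["range_z"]>0,P[...,2],-1); v,u=np.mgrid[:420,:560]
m=(u>390)&(u<450)&(v>180)&(v<240)&(Z>.106)&(Z<.125); print("post",m.sum(),rect(P[m]) if m.sum() else 0)
E
```

```text
True [ 0.5115301  -0.19799219  0.06855597] [1.89846006 0.45281933 0.81470301]
22.0
post 77 (array([ 0.5193, -0.3575,  0.0263,  0.0239]), -1.5419)
```

View pics/w3.png

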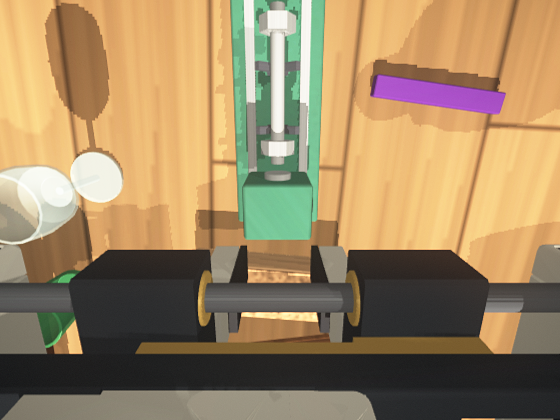

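The arbor lies in both V rests, with shaft ends at about (278,15) and (276,165) and the nuts outside the rests. I'll check its height and centre, then push the tailstock.

```bash
python3 - <<'E'
from a import *
from h import *
from scipy.spatial.transform import Rotation as Ro
d=dict(np.load("w3.npz")); z=d["range_z"].astype(float); v,u=np.mgrid[:420,:560]
C=np.stack([(u-d["cx"])/d["fx"]*z,(v-d["cy"])/d["fy"]*z,z],-1)
T=C@d["mount"][:3,:3].T+d["mount"][:3,3]; P=T@Ro.from_euler("xyz",d["r"]).as_matrix().T+d["p"]; Z=P[...,2]
s=(u>270)&(u<286)&(v>40)&(v<135)&(Z>.06)&(Z<.08); print("shaft",np.median(P[s],0),np.percentile(Z[s],[5,95]))
s2=(s&(Z>.0695)); 
for lo,hi in((40,60),(115,135)): q=s2&(v>lo)&(v<hi); print(np.median(P[q],0))
x,y,W=.519,-.3577,-1.5195
at(x,y,.19,W); manip.set_gripper(.05,30); print(at(x,y,.103,W,.12,10),manip.read_eef_pos())
manip.set_gripper(0,30); print("w",manip.read_width()); p0=np.array(manip.read_eef_pos())
n=np.array([-.0515,.9987,0]); 
hit=manip.move_linear(p0+.068*n,speed=.03,f_stop=11); p1=np.array(manip.read_eef_pos())
print(hit,(p1-p0)@n,p1,manip.read_contact_force(),manip.read_time())
E
```

```text
shaft [ 0.51137828 -0.19923689  0.070189  ] [0.06683822 0.0718997 ]
[ 0.51356342 -0.23166859  0.07065018]
[ 0.50994667 -0.16384373  0.07081329]
False [ 0.51948863 -0.35798022  0.10366481]
w 0.023505304815044054
True 0.05723327017414332 [ 0.51695671 -0.30059906  0.10340566] [-0.31203336 -2.45379904  2.10099059] 26.7333
```

```bash
python3 - <<'E'
from a import *
n=np.array([-.0515,.9987,0])
for f in (14,20):
    p0=np.array(manip.read_eef_pos()); hit=manip.move_linear(p0+.012*n,speed=.012,f_stop=f); p1=np.array(manip.read_eef_pos())
    print(hit,(p1-p0)@n,p1,manip.read_contact_force(),manip.read_width())
E
```

```text
True -6.955743980265611e-06 [ 0.5169655  -0.30060557  0.1034319 ] [-0.42988791 -2.39769714  2.64763649] 0.02358299086848349
True 5.96795677911946e-05 [ 0.51695768 -0.30054622  0.10343529] [ 0.04598665 -2.11781851  3.14818124] 0.023682978556630728
```

It's a hard stop. I'll release, back off and check.

```bash
python3 - <<'E'
from a import *
from h import *
from scipy.spatial.transform import Rotation as Ro
manip.set_gripper(.05); p=manip.read_eef_pos(); W=-1.5195
at(p[0],p[1],.19,W,.15); at(.505,-.10,.28,W)
p,r=manip.read_eef_pos(),manip.read_tcp_rot(); d=manip.camera("wrist"); t=manip.camera("top"); cv2.imwrite("pics/w4.png",d["image"][:,:,::-1])
z=d["range_z"].astype(float); v,u=np.mgrid[:420,:560]
C=np.stack([(u-d["cx"])/d["fx"]*z,(v-d["cy"])/d["fy"]*z,z],-1)
m_=np.array(d["mount"]); T=C@m_[:3,:3].T+m_[:3,3]; P=T@Ro.from_euler("xyz",r).as_matrix().T+p; Z=np.where(z>0,P[...,2],-1)
n=np.array([-.0515,.9987,0]); o=np.array([.5108,-.192,0]); S=(P-o)@n; X=(P-o)@np.array([.9987,.0515,0])
a=(abs(X)<.018)&(Z>.0745)&(Z<.09)&(abs(S)<.072)
for g in (a&(S<0),a&(S>0)): print("nut S",g.sum(),np.percentile(S[g],[2,50,98]),np.median(X[g]),np.median(Z[g]))
b=(Z>.09)&(Z<.1)&(S>.06)&(abs(X)<.04); print("head S",np.percentile(S[b],[2,98]))
Q=cloud(t); Zt=np.where(t["range_z"]>0,Q[...,2],-1)
S=(Q-o)@n; X=(Q-o)@np.array([.9987,.0515,0])
k=(Zt>.108)&(Zt<.13)&(abs(X)<.03)&(S<-.06)&(S>-.2); print("post S",k.sum(),np.median(S[k]))
h=cv2.cvtColor(t["image"],cv2.COLOR_RGB2HSV); k=(u>262)&(u<308)&(v>160)&(v<250)&(Zt>.06)&(Zt<.075)&(h[...,1]<70); print("stone",rect(Q[k]))
print(manip.read_time())
E
```

```text
nut S 428 [-0.07124928 -0.05369922 -0.04636009] 0.0011067955733422212 0.07880694509744585
nut S 288 [0.05355346 0.06036808 0.0669034 ] 0.0002776242576119924 0.07929530458544196
head S [0.08444605 0.14117881]
post S 72 -0.1085091141598857
stone (array([0., 0., 0., 0.]), 0.0)
29.9583
```

View pics/w4.png

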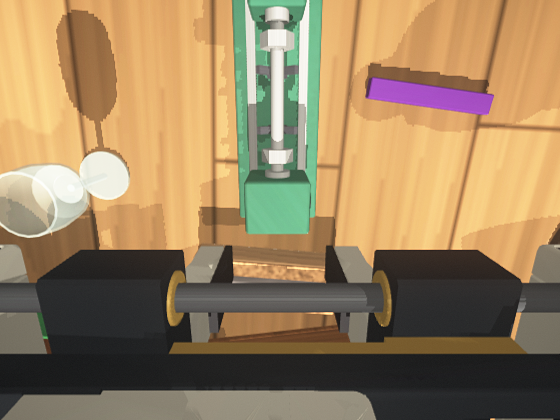

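The arbor is seated against the headstock: its nut measures 57 mm from v_mid after correcting for the head offset. The tailstock face at (277,12) touches the far end. I'll clear the arm, recheck the stone and hand in.

```bash
python3 - <<'E'
from a import *
from h import *
manip.move_joints([-0.819,0.359,0.012,0,-1.224,-0.288]); manip.pause(.3)
t=manip.camera("top"); Q=cloud(t); Zt=np.where(t["range_z"]>0,Q[...,2],-1); v,u=np.mgrid[:420,:560]
h=cv2.cvtColor(t["image"],cv2.COLOR_RGB2HSV); k=(u>262)&(u<308)&(v>160)&(v<250)&(Zt>.06)&(Zt<.075)&(h[...,1]<70); s=rect(Q[k]); print("stone",s)
n=np.array([-.0515,.9987,0]); o=np.array([.5108,-.192,0]); S=(Q-o)@n; X=(Q-o)@np.array([.9987,.0515,0])
q=(Zt>.108)&(Zt<.13)&(abs(X)<.03)&(S<-.06)&(S>-.2); print("post S",np.median(S[q]))
t0=dict(np.load("top0.npz")); Q0=cloud(t0); Z0=np.where(t0["range_z"]>0,Q0[...,2],-1); S0=(Q0-o)@n; X0=(Q0-o)@np.array([.9987,.0515,0])
q=(Z0>.108)&(Z0<.13)&(abs(X0)<.03)&(S0<-.1)&(S0>-.25); print("post S0",np.median(S0[q]))
if abs(s[0][0]-.5147)<.02 and abs(s[0][1]-.0389)<.015: print(manip.finish_job(),manip.read_time())
E
```

```text
stone (array([0.5113, 0.0367, 0.1494, 0.0229]), -0.031)
post S -0.10747443712446927
post S0 -0.16613406078606763
the job is handed in; nothing more can be done
the job is handed in; nothing more can be done
```

I handed the job in at about 30 s: the stone lies flat on the rest, and the arbor sits in both V rests, held tight between tailstock and headstock. The handover gave no verdict; my camera checks and the hard stop on the push agree with this, but I couldn't read the tailstock joint directly.

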